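# Lock the grinder cup on its motor base

## Task

The grinder cup, the steel cup with a black collar and two lugs, is draining on a rack peg: take it off, stand it mouth-down on the square wooden board and let go. Then take it afresh from above, lower it mouth-down into the grinder's motor base with its lugs through the two gaps, push it down against the spring and turn it a quarter turn clockwise (seen from above) to the stop, so that it stays locked when you let go. Leave the plain tumbler on its peg and do not push the other things on the counter about.

Things in the scene. Friction and masses are not known exactly. Their poses are not given: they have to be found in the camera images.
- grinder_cup: Grinder cup: round steel cup, 125 mm tall, 62 mm diameter, about 0.2 kg, black collar (71 mm wide, 26 mm high) round its mouth. Origin: centre of the mouth's rim plane; +z runs along the axis to the closed end (up when it stands mouth-down). It starts hung on either peg, +z rising 30 degrees above level, y level; it comes off by sliding 80 mm along +z.
- cup_grip (a point): Point on the cup's axis 100 mm from the mouth, 25 mm from the closed end (axes as the cup's): a good place to grip the bare 62 mm steel. 20 to 40 N does no harm.
- cup_lug (a point): Tip of one of the cup's two equal black lugs, which stick out of the collar along the cup's +y and -y to 45 mm from its axis; this is the +y one. Each is 9 mm wide and 6 mm high, from 3 to 9 mm above the rim when the cup stands mouth-down.
- tumbler: Plain steel tumbler without collar or lugs, 110 mm long, 66 mm diameter at the mouth, 60 mm at the closed end, hung on the other peg in the same way; origin at the centre of its mouth, +z to its closed end. It stays where it is.
- drain_rack: Wooden draining rack, fixed: a leaning board 270 mm wide, about 110 mm high, two round pegs (18 mm diameter, 72 mm long, 140 mm apart) that rise 30 degrees above level, and a 4 mm thick drip tray (130 x 250 mm) under the cups. Origin on the counter midway between the pegs, which point to its -x; the peg roots are at its x = +45, y = -70 and +70, z = 82 mm.
- board: Square wooden board, 200 x 200 mm, 14 mm thick, fixed flat on the counter and empty, sides along its x and y. Origin at the centre of its underside, so its top is 14 mm above the origin.
- grinder_base: Grinder motor base, fixed: steel body tapering from 128 to 112 mm diameter, a black bayonet socket on top, whose aluminium rim's top is 119 mm above the counter. Origin at the centre of its underside. A round button is on its -x side. The socket's opening is 77 mm wide (the collar has 3 mm to spare all round) in a 6 mm thick rim; the two lug gaps are on its +y and -y.
- gap (a point): Middle of the +y lug gap, at the rim's top, 42 mm from the base's axis. Both gaps are 17 mm wide; the cup enters with its y axis along the base's y, either way round. Under the rim a track runs 85 degrees clockwise (seen from above) from each gap to a solid stop; the other way is blocked.
- socket (a point): Centre of the top of the spring plate at rest, on the base's axis, 110 mm above the counter (axes as the base's). The cup's rim rests on it; the plate sinks 12 mm at most: 5.4 N starts it, 9 N at 6 mm, 12.6 N at 12 mm. Lugs pass under the rim when the mouth is over 6 mm below this point (push 8 to 11 mm). Released after turning, the cup is held about 6 mm below it by spring and friction.
- bowl: Dark wooden bowl, 130 mm wide, 55 mm high, on the far part of the counter; bystander. Origin under its centre.
- beaker: White ceramic beaker, 72 mm wide, 80 mm high, standing beyond the board; bystander. Origin under its centre.
- jar: Glass storage jar with steel cap, 90 mm wide, 130 mm high, far left; bystander. Origin under its centre.
- jar_small: Glass storage jar with steel cap, 72 mm wide, 100 mm high, far right; bystander. Origin under its centre.
- spoon: Steel spoon with a wooden handle, 220 mm long, lying on the robot's side of the counter, between board and motor base; bystander.
- spatula: Steel spatula with a wooden handle, 240 mm long, lying on the robot's side of the motor base; bystander.
- dish: White plate, 110 mm wide, 20 mm high, at the far edge; bystander. Origin under its centre.
Not all that is in view belongs to the job. What is shaped like the grinder_base but pink or yellow is not meant.

How it is judged:
By the outcome, as a careful person would: the job done as asked, in the order asked, and still so for the second after the job is handed in, with the robot touching nothing.
It also fails if it takes over 58 s, if anything falls off the work surface, if the arm or the gripper's body presses on something with over 40 N, if the wrist force passes 120 N, or if a joint passes its speed limit or range.

## Robot

A 7-joint arm with a two-finger parallel gripper is mounted at the origin on the work surface. World frame = base frame: x ahead of the robot, y to its left, z up, the work surface at z = 0. Lengths are in m, angles in rad, forces in N, time in s.
With the tool pointing down it reaches from about 0.4 to 0.85 m from the base axis. Payload 4.5 kg.
Tool frame: the origin (TCP) lies where the fingers leave the gripper's body, on its centre line; the fingertips stand 64 mm ahead of it and the grasp point (between the pads) lies 45 mm ahead of it; z points along the fingers, y is the line along which they close (so a half turn about z gives the same grasp; the last joint's range is limited). The gripper opens to 88 mm and grips with 3 to 60 N. Pads are 18 mm wide; open, the fingers measure 123 mm over their backs; the gripper's body (75 mm by 187 mm) begins 45 mm behind the grasp point.
Start: joints at [-1.238, 0.689, -0.195, 1.565, 0.157, 0.902, -0.215], TCP at [0.184, 0.597, 0.303] pointing down, gripper open.
Joint ranges: [-3.01, 3.01], [-0.46, 2.08], [-1.47, 1.51], [0.13, 2.56], [-1, 4.14], [0.04, 2.09], [-2.66, 2.66]. Speed limits (rad/s): [2.57, 2.57, 3.14, 3.14, 3.14, 3.14, 3.14].

## Interface

Orientations are given as a unit quaternion [x, y, z, w].
In Python, from plant import r gives the robot as it stands.
- The arm moves only by the tool play_rows, never from a script. Its arguments are lists of equal length, an entry for each row: "translation": the shift along the tool's x, y, z in m, a list of three; "delta_rot": the turn, a rotation vector about the tool's x, y, z in degrees, a list of three; "grip": the opening, from -1 (shut) to 1 (fully open). In form: {"translation": [[x, y, z], ...], "delta_rot": [[rx, ry, rz], ...], "grip": [grip, ...]}. A call has 1 to 20 rows; each row shifts and turns the commanded pose from where the row before left it, along the tool's axes as they then stand; what a row does not reach is not made up. A row lasts 1/8 s, in which the tool goes at most 62.5 mm and 10.7 degrees, less where a joint would pass 70% of its speed; a pose out of reach is approached as far as the arm can. A call with a gripper value outside its range is refused whole. The fingers move at their own pace and stop on an object; "squeeze" is the grip in N (left out, the last holds). Time passes only in rows, so rows that do not move let the fingers close. It gives the time, the measured TCP pose, the force, the opening and the grip force at its end, in the units of the state.
- r.get_state(): the state, without advancing time (a new reading comes with each control period).
- r.snapshot(name): name is "scene" or "top"; returns the picture (400x640x3 uint8, blue, green, red); there is no depth.
- r.get_calibration(name): a dict with "intrinsics" (3x3 intrinsics, pixels), "k1" (the pictures are not rectified: a ray, as slopes to the right and down, at radius r is drawn at 1 + k1 r^2 times it, then the intrinsics apply), "eye" and "rotation" of the camera in the world. Camera axes: x right, y up, looking along -z (the intrinsics and any distortion apply to the point x, -y, -z); pixel columns grow to the right and rows downward; lengths in m; the calibration is good to about 2 mm. A picture is of the moment at which its call begins. get_calibration takes no time and is no camera call.
- r.finish_job(): hands the job in; it is judged then, once.
Trained networks look in the newest picture that a camera, given by its name, has taken for a name from the list of things; names that differ only in an ending like _2 or _b are one class to them, and where a whole thing is asked for, a point or a joint stands for the part that bears it (a point fixed in the world has none). Each returns a list of dicts, best first, with "confidence" (0 to 1); they miss things now and then, are a little off and sometimes report something else, mostly with a low value. They report only what shows in the picture. A call takes as long as a camera call. They do not tell look-alikes from the thing itself.
- r.look_for(camera, target): "point" ([x, y, z] in m, in world coordinates, good to about 4 mm: the middle of the surface that is visible of it).
- r.silhouettes(camera, target): "pixels" (400x640 bool, what is visible of it).
The state is a dict: "clock": time; "q": joint angles; "qd": joint speeds; "joint_torque": joint torques, N m; "tool_pos": TCP position; "eef_rot": TCP orientation; "contact_force": force on the tool from outside, world axes, zero at the start; "moment": the same for the moment, N m; "opening": opening from 0.0 (shut) to 1.0 (fully open); "finger_force": force on a finger pad.
Only numpy, scipy, OpenCV 4.12 (cv2) and the standard library are available. Lean on these libraries where they do the work, as an engineer would, in place of code of your own. Each camera call takes 0.05 s, during which the arm holds its last target. There are 200 camera calls.

## Working session

There is one attempt and no reset: what is moved stays moved. The work goes in short steps, Python scripts to look and compute and a tool call to move; the robot and the scene stay as the last step left them, time stands still between calls to the robot, and variables do not carry over. Pictures are saved under pics/ and viewed, at most 10 in all, crops included, and the job is handed in when it is done.

Besides the shell and the picture viewer there is one more tool, called after ">>>" as name(argument=value, ...), one argument or row to a line, values as JSON. play_rows: Moves the arm, as the interface text tells. Its arguments: {"type":"object","properties":{"translation":{"type":"array","items":{"type":"array","items":{"type":"number"}}},"delta_rot":{"type":"array","items":{"type":"array","items":{"type":"number"}}},"grip":{"type":"array","items":{"type":"number"}},"squeeze":{"type":"number"}},"required":["translation","delta_rot","grip"]}

```bash
mkdir -p pics; ls
python3 - <<'E'
from plant import r
import cv2
for n in("scene","top"):
    cv2.imwrite(f"pics/{n}0.png",r.snapshot(n))
    c=r.get_calibration(n);print(n,c)
    for t in("grinder_cup","cup_lug","tumbler","drain_rack","board","grinder_base","gap","socket","bowl","beaker","spoon","spatula"):
        for d in r.look_for(n,t)[:3]:print(t,[round(float(x),4) for x in d["point"]],round(d["confidence"],2))
print(r.get_state())
E
```

```text
pics
scene {'intrinsics': array([[383.46012315,   0.        , 316.85658752],
       [  0.        , 383.46012315, 200.28868758],
       [  0.        ,   0.        ,   1.        ]]), 'k1': -0.003588231241268647, 'eye': array([ 1.16089524, -0.2706091 ,  1.03977712]), 'rotation': array([0.26156262, 0.17414094, 0.53289348, 0.78567453])}
grinder_cup [0.595, 0.2899, 0.1147] 0.9
cup_lug [0.5926, 0.2927, 0.114] 0.73
tumbler [0.4548, 0.3053, 0.1087] 0.73
drain_rack [0.5234, 0.3135, 0.001] 0.86
drain_rack [0.5943, 0.2874, 0.1117] 0.7
board [0.5076, 0.0075, 0.0121] 0.84
grinder_base [0.727, -0.4447, 0.1084] 0.98
grinder_base [0.2531, -0.307, 0.097] 0.94
grinder_base [0.5363, -0.2581, 0.1109] 0.67
gap [0.5364, -0.2562, 0.1081] 0.83
gap [0.2506, -0.307, 0.0964] 0.79
gap [0.7281, -0.4422, 0.1109] 0.69
socket [0.5452, -0.2542, 0.1065] 0.94
socket [0.7229, -0.4463, 0.1098] 0.82
socket [0.2487, -0.3077, 0.0954] 0.58
bowl [0.7506, -0.0924, 0.0216] 0.68
bowl [0.747, 0.1473, 0.0496] 0.43
beaker [0.7503, 0.1455, 0.0486] 0.83
spatula [0.3636, -0.4455, 0.0021] 0.88
spatula [0.5924, 0.2875, 0.1158] 0.66
top 
[... 1157 characters left out ...]
3822555,  0.68908517, -0.19457799,  1.56532077,  0.15728565,
        0.90248637, -0.21504547]), 'qd': array([ 5.95373811e-04,  2.14413774e-03, -9.54172262e-04,  1.09772022e-03,
       -4.59426598e-05, -5.00765732e-04, -1.30784291e-03]), 'joint_torque': array([ 6.93224210e-04, -5.27490127e+01, -1.26710191e+00, -1.53743827e+01,
       -5.20333112e-02, -5.95113816e-04,  2.15304647e-05]), 'tool_pos': array([0.18395357, 0.59732816, 0.30274586]), 'eef_rot': array([1.48803906e-01, 9.88866723e-01, 4.04086640e-05, 1.72860609e-06]), 'contact_force': array([-0.20952991,  0.0166901 ,  0.59244901]), 'moment': array([0.02512546, 0.00058531, 0.03253165]), 'finger_force': 0.0, 'opening': 1.0008350377866289}
```

View pics/scene0.png

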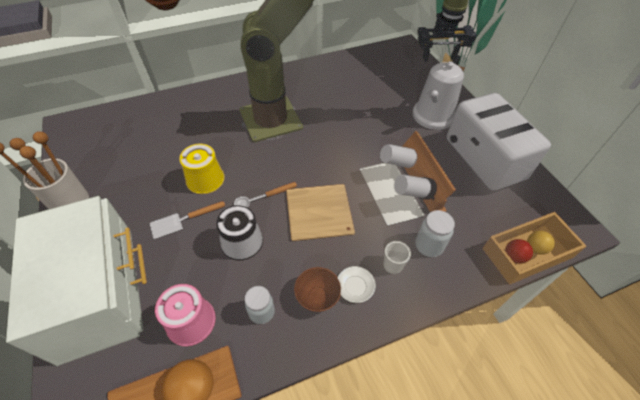

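View pics/top0.png

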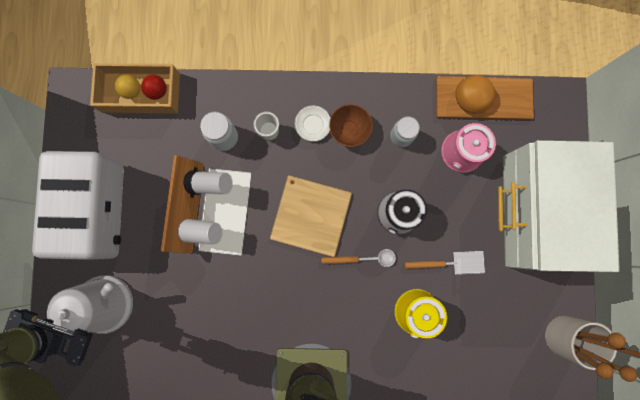

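```bash
cat > h.py <<'E'
import numpy as np,cv2
from scipy.spatial.transform import Rotation as R
from scipy.optimize import minimize
CAL={}
def cal(n):
    if n not in CAL:
        from plant import r
        CAL[n]=r.get_calibration(n)
    return CAL[n]
def proj(n,P):
    c=cal(n);p=(np.atleast_2d(P)-c["eye"])@R.from_quat(c["rotation"]).as_matrix()
    s=np.c_[p[:,0],-p[:,1]]/-p[:,2:3]
    s=s*(1+c["k1"]*(s**2).sum(1,keepdims=True));K=c["intrinsics"]
    return s@K[:2,:2].T+K[:2,2]
def ray(n,px):
    c=cal(n);K=c["intrinsics"];d=(np.asarray(px,float)-K[:2,2])/[K[0,0],K[1,1]]
    s=d.copy()
    for _ in range(5): s=d/(1+c["k1"]*(s**2).sum())
    return c["eye"],R.from_quat(c["rotation"]).as_matrix()@np.array([s[0],-s[1],-1])
def onz(n,px,z):
    e,d=ray(n,px);return e+d*(z-e[2])/d[2]
def tri(a,b):
    (e,d),(f,g)=ray("scene",a),ray("top",b)
    t=np.linalg.lstsq(np.c_[d,-g],f-e,rcond=None)[0];p,q=e+t[0]*d,f+t[1]*g
    return (p+q)/2,np.linalg.norm(p-q)
A=np.linspace(0,2*np.pi,48,endpoint=False)
def circ(rad,z): return np.c_[rad*np.cos(A),rad*np.sin(A),0*A+z]
def mask(n,parts,S=4):
    m=np.zeros((400*S,640*S),np.uint8)
    for P in parts: cv2.fillConvexPoly(m,cv2.convexHull(((proj(n,P)+.5)*S-.5).round().astype(np.int32)),255)
    return cv2.resize(m,(640,400),interpolation=cv2.INTER_AREA)/255.
def cuprot(yaw,el=np.pi/6):  # z axis along yaw, up el, y level
    z=np.array([np.cos(el)*np.cos(yaw),np.cos(el)*np.sin(yaw),np.sin(el)])
    y=np.array([-np.sin(yaw),np.cos(yaw),0]);return np.c_[np.cross(y,z),y,z]
def cupparts(p,yaw,full=True):
    M=cuprot(yaw);lug=np.array([[x,y,z] for x in(-.0045,.0045) for y in(-.045,.045) for z in(.003,.009)])
    b=[np.r_[circ(.031,.02),circ(.031,.125)]]
    if full:b+=[np.r_[circ(.0355,0),circ(.0355,.026)],lug]
    return [q@M.T+p for q in b]
E
python3 - <<'E'
from plant import r
from h import *
im={n:r.snapshot(n) for n in("scene","top")}
for n in im:
    for t in("grinder_cup","tumbler","grinder_base","board"):
        for i,d in enumerate(r.silhouettes(n,t)[:3]):
            p=d["pixels"];v,u=np.nonzero(p);print(n,t,i,round(d["confidence"],2),u.mean().round(1),v.mean().round(1),u.min(),u.max(),v.min(),v.max(),len(u))
            np.save(f"sil_{n}_{t}_{i}.npy",p)
def crop(n,u,v,h=40):return cv2.resize(im[n][v-h:v+h,u-h:u+h],(400,300) if 0 else (300,300),interpolation=cv2.INTER_CUBIC)
a=np.vstack([np.hstack([crop("scene",239,230),crop("scene",412,180)]),np.hstack([crop("top",404,210),crop("top",206,205)])])
cv2.imwrite("pics/crops.png",a)
E
```

```text
scene grinder_cup 0 0.94 415.4 186.6 393 436 175 199 844
scene grinder_cup 1 0.36 238.2 233.3 216 262 205 261 2056
scene tumbler 0 0.76 397.9 155.8 380 416 145 167 662
scene grinder_base 0 0.81 184.8 314.9 156 215 285 345 2665
scene grinder_base 1 0.65 238.5 233.0 215 263 206 259 2013
scene grinder_base 2 0.6 200.6 168.7 179 223 143 193 1689
scene board 0 0.63 318.5 212.1 287 352 185 239 3007
top grinder_cup 0 0.88 207.1 182.9 184 233 168 198 1086
top grinder_cup 1 0.46 199.6 231.0 178 222 219 244 946
top tumbler 0 0.43 207.9 183.0 185 232 170 196 993
top tumbler 1 0.36 401.5 211.2 378 424 190 233 1601
top grinder_base 0 0.97 419.8 313.3 395 445 289 337 1886
top grinder_base 1 0.65 467.7 147.6 441 494 124 171 1859
top board 0 0.78 311.0 215.6 270 351 176 255 4386
```

View pics/crops.png

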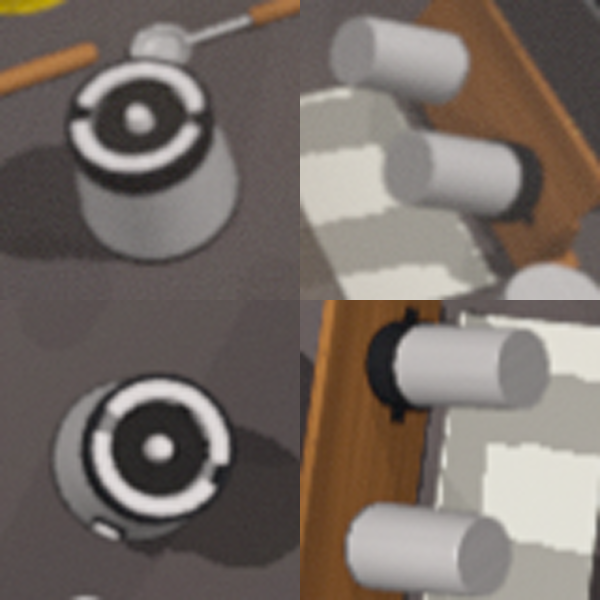

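```bash
cat > fit.py <<'E'
from h import *
import sys
im={n:cv2.imread(f"pics/{n}0.png").astype(float).mean(2) for n in("scene","top")}
# ring
c0=np.array([.515,-.25])
def ringmask(n,p,S=8):
    x,y,yaw,z,ro=p
    m=np.zeros((400*S//4,640*S//4),np.uint8) ; u0,v0=(proj(n,[x,y,z])[0]).astype(int)-40
    m=np.zeros((80*S,80*S),np.uint8)
    T=lambda P:((proj(n,P)-[u0,v0]+.5)*S-.5).round().astype(np.int32)
    o=np.array([x,y,z])
    cv2.fillPoly(m,[T(circ(ro,0)+o)],255);cv2.fillPoly(m,[T(circ(.0385,0)+o)],0)
    M=R.from_euler('z',yaw).as_matrix()
    for s in(1,-1):
        q=np.array([[-.0085,s*.036,0],[.0085,s*.036,0],[.0085,s*.046,0],[-.0085,s*.046,0]])@M.T+o
        cv2.fillPoly(m,[T(q)],0)
    m=cv2.GaussianBlur(m,(0,0),S*.5)
    return cv2.resize(m,(80,80),interpolation=cv2.INTER_AREA)/255.,im[n][v0:v0+80,u0:u0+80],T(o+circ(.056,0))/S
def score(p,ns):
    s=0
    for n in ns:
        m,g,h=ringmask(n,p);w=np.zeros((80,80),np.uint8)
        cv2.fillConvexPoly(w,h.round().astype(np.int32),1);w=w>0
        v,u=np.mgrid[:80,:80];o=proj(n,[p[0],p[1],p[3]])[0]-(proj(n,[p[0],p[1],p[3]])[0].astype(int)-40)
        w&=np.hypot(u-o[0],v-o[1])>7
        s-=np.corrcoef(m[w],g[w])[0,1]
    return s/len(ns)
c=tri((236.3,221.5),(406.1,209.5));print("hub",c)
pa=onz("scene",(220.3,221.5),.119),onz("scene",(251.8,221.2),.119),onz("top",(390.7,203.3),.119),onz("top",(421.9,214.8),.119)
for a in pa:print(a)
d=pa[0]-pa[1];print("axis",np.degrees(np.arctan2(d[1],d[0])));d=pa[2]-pa[3];print(np.degrees(np.arctan2(d[1],d[0])))
y0=np.arctan2(d[1],d[0])-np.pi/2
sc=np.array([.003,.003,.1,.004,.003])
for ns,fz in((("scene","top"),0),(("scene",),1),(("top",),1)):
    x0=np.r_[c[0][:2],y0,.119,.047]
    best=min((minimize(lambda q:score(np.where([0,0,0,fz,0],x0,x0+q*sc+np.r_[dx,0,0,0,0]),ns),np.zeros(5),method="Nelder-Mead",options=dict(initial_simplex=np.vstack([np.zeros(5),np.eye(5)]),maxiter=400)) for dx in(0,)),key=lambda o:o.fun)
    p=x0+best.x*sc;print(ns,p[:2],"yaw",np.degrees(p[2]),p[3:],best.fun)
# cup
S={n:np.load(f"sil_{n}_grinder_cup_0.npy") for n in im}
def cs(p,ns=("scene","top")):
    s=0
    for n in ns:
        m=np.max([mask(n,[q]) for q in cupparts(p[:3],p[3])],0);s+=1-np.minimum(m,S[n]).sum()/np.maximum(m,S[n]).sum()
    return s/len(ns)
x0=np.array([.58,.35,.08,np.radians(-92)]);sc=np.array([.01,.01,.01,.1])
b=min((minimize(lambda q:cs(x0+d*0+q*sc),d,method="Nelder-Mead",options=dict(maxiter=250,initial_simplex=d+np.vstack([np.zeros(4),np.eye(4)]))) for d in(np.zeros(4),np.array([0,-1.5,-1,0.]))),key=lambda o:o.fun)
p=x0+b.x*sc;print("cup",p[:3],np.degrees(p[3]),b.fun)
M=cuprot(p[3]);print("grip pt",p[:3]+.1*M[:,2],"end",p[:3]+.125*M[:,2])
for n in im:
    m=np.max([mask(n,[q]) for q in cupparts(p[:3],p[3])],0)>.5
    g=cv2.imread(f"pics/{n}0.png");k,_=cv2.findContours(m.astype(np.uint8),0,1)
    u,v=proj(n,p[:3]+.06*M[:,2])[0].astype(int);g=cv2.resize(g[v-40:v+40,u-40:u+40],(400,400),interpolation=cv2.INTER_CUBIC)
    cv2.polylines(g,[((q-[u-40,v-40])*5+2).astype(np.int32) for q in k],True,(0,0,255));cv2.imwrite(f"pics/c_{n}.png",g)
cv2.imwrite("pics/cfit.png",np.hstack([cv2.imread(f"pics/c_{n}.png") for n in im]))
# board
for n in im:
    B=np.load(f"sil_{n}_board_0.npy").astype(np.uint8);k=max(cv2.findContours(B,0,1)[0],key=len);q=cv2.boxPoints(cv2.minAreaRect(k));
    v,u=np.nonzero(B);print("board",onz(n,(u.mean(),v.mean()),.014))
    ap=cv2.approxPolyDP(k,6,True)[:,0];print([onz(n,a,.014)[:2].round(3) for a in ap])
E
python3 fit.py
```

```text
hub (array([ 0.5094489 , -0.25551259,  0.11492742]), np.float64(0.0007874189954953391))
[ 0.49557416 -0.2978643   0.119     ]
[ 0.52783729 -0.21358367  0.119     ]
[ 0.52540406 -0.21236949  0.119     ]
[ 0.49509223 -0.29886461  0.119     ]
axis -110.94714831106893
70.68721223795617
('scene', 'top') [ 0.5101787  -0.25604245] yaw -23.448654826763654 [0.12241272 0.0493638 ] -0.909930142036478
('scene',) [ 0.50774064 -0.25646393] yaw -23.52441331053403 [0.12340472 0.04954921] -0.9089479499009332
('top',) [ 0.5104732  -0.25600035] yaw -24.453637803074923 [0.1207347  0.04967333] -0.9279117288569778
cup [0.58104613 0.35365683 0.06728563] -95.0936368248713 0.046910107896016295
grip pt [0.57335723 0.26739629 0.11728563] end [0.57143501 0.24583116 0.12978563]
board [0.5011925  0.00459072 0.014     ]
[array([0.426, 0.122]), array([ 0.381, -0.062]), array([ 0.565, -0.11 ]), array([0.614, 0.073])]
board [0.49485436 0.00859725 0.014     ]
[array([0.614, 0.077]), array([0.426, 0.127]), array([ 0.379, -0.062]), array([ 0.565, -0.11 ])]
```

View pics/cfit.png

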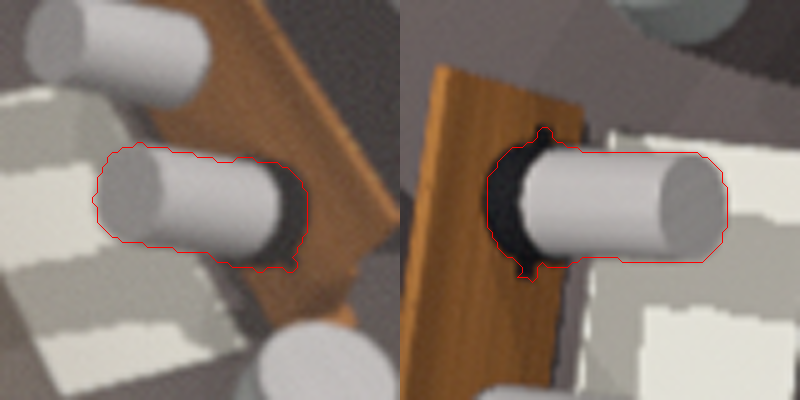

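```bash
cat >> h.py <<'E'
def rows(pos,Rt,n,prev=None,grip=1.0):
    """rows from current measured (or prev) pose to pos,Rt: straight line + slerp, error feedback rounding"""
    if prev is None:
        from plant import r
        s=r.get_state();prev=(s["tool_pos"],R.from_quat(s["eef_rot"]).as_matrix())
    p,M=np.array(prev[0]),np.array(prev[1]);p0,M0=p.copy(),M.copy()
    w=R.from_matrix(M0.T@Rt).as_rotvec();T=[];D=[]
    for i in range(1,n+1):
        a=i/n;tp=p0+a*(pos-p0);tM=M0@R.from_rotvec(w*a).as_matrix()
        t=(M.T@(tp-p)).round(3);d=np.degrees(R.from_matrix(M.T@tM).as_rotvec()).round(1)
        p=p+M@t;M=M@R.from_rotvec(np.radians(d)).as_matrix();T.append(t.tolist());D.append(d.tolist())
    f=lambda L:"["+",".join("["+",".join(f"{x+0:g}" for x in q)+"]" for q in L)+"]"
    print(n,"T",f(T),"\n  R",f(D));return p,M
CUP=np.array([.5810,.3537,.0673]);CY=np.radians(-95.1)
def tool(tilt,yaw,s=1):
    """tool pointing down, tilted by tilt (rad) so it points toward azimuth yaw; y level"""
    z=np.array([np.sin(tilt)*np.cos(yaw),np.sin(tilt)*np.sin(yaw),-np.cos(tilt)])
    y=s*np.array([np.sin(yaw),-np.cos(yaw),0]);return np.c_[np.cross(y,z),y,z]
def st():
    from plant import r
    s=r.get_state();M=R.from_quat(s["eef_rot"]).as_matrix()
    print("t",s["clock"],"p",s["tool_pos"].round(4),"q",s["q"].round(3),"F",s["contact_force"].round(1),"open",round(s["opening"],3),round(s["finger_force"],1))
    print("tool z",M[:,2].round(3),"y",M[:,1].round(3),"grasp",(s["tool_pos"]+.045*M[:,2]).round(4));return s["tool_pos"],M
E
python3 - <<'E'
from h import *
p,M=st()
cz=cuprot(CY)[:,2];g=CUP+.1*cz
Rt=tool(np.radians(45),CY+np.pi)
print("target y",Rt[:,1],"z",Rt[:,2])
print("button",onz("top",(392.5,230.8),.05),onz("top",(392.5,230.8),.03))
q=(p,M)
q=rows(p+[0.05,-.05,.06],M,3,q)
pre=g-.045*Rt[:,2]+.13*cz;print("pre",pre)
q=rows(pre+[0,0,.1],Rt,17,q)
E
```

```text
t 1.8 p [0.184  0.5973 0.3027] q [-1.238  0.689 -0.195  1.565  0.157  0.902 -0.215] F [ 0.5 -0.8  0.1] open 1.0 0.0
tool z [-0.  0. -1.] y [0.294 0.956 0.   ] grasp [0.184  0.5973 0.2577]
target y [ 0.99604107 -0.0888943   0.        ] z [ 0.06285776  0.70430739 -0.70710678]
button [ 0.45249352 -0.22927641  0.05      ] [ 0.45339379 -0.23266781  0.03      ]
3 T [[-0.021,-0.011,-0.02],[-0.021,-0.011,-0.02],[-0.021,-0.011,-0.02]] 
  R [[0,0,0],[0,0,0],[0,0,0]]
pre [0.56046492 0.12360889 0.21411981]
17 T [[-0.026,-0.018,0.003],[-0.027,-0.016,0.001],[-0.028,-0.015,0],[-0.029,-0.012,-0.002],[-0.03,-0.009,-0.003],[-0.03,-0.007,-0.005],[-0.031,-0.005,-0.006],[-0.031,-0.002,-0.007],[-0.03,0,-0.009],[-0.03,0.003,-0.009],[-0.029,0.005,-0.011],[-0.028,0.008,-0.012],[-0.028,0.011,-0.012],[-0.025,0.012,-0.013],[-0.024,0.016,-0.014],[-0.023,0.017,-0.014],[-0.02,0.019,-0.014]] 
  R [[-1.8,2.2,4.3],[-1.8,2.2,4.4],[-1.8,2.3,4.3],[-1.8,2.2,4.3],[-1.8,2.2,4.4],[-1.8,2.2,4.3],[-1.8,2.2,4.3],[-1.8,2.2,4.4],[-1.8,2.2,4.3],[-1.8,2.3,4.3],[-1.8,2.2,4.4],[-1.7,2.2,4.3],[-1.8,2.2,4.3],[-1.8,2.2,4.4],[-1.8,2.2,4.3],[-1.8,2.3,4.3],[-1.8,2.2,4.4]]
```

>>> play_rows(
  translation=[
    [-0.021,-0.011,-0.02],
    [-0.021,-0.011,-0.02],
    [-0.021,-0.011,-0.02],
    [-0.026,-0.018,0.003],
    [-0.027,-0.016,0.001],
    [-0.028,-0.015,0],
    [-0.029,-0.012,-0.002],
    [-0.03,-0.009,-0.003],
    [-0.03,-0.007,-0.005],
    [-0.031,-0.005,-0.006],
    [-0.031,-0.002,-0.007],
    [-0.03,0,-0.009],
    [-0.03,0.003,-0.009],
    [-0.029,0.005,-0.011],
    [-0.028,0.008,-0.012],
    [-0.028,0.011,-0.012],
    [-0.025,0.012,-0.013],
    [-0.024,0.016,-0.014],
    [-0.023,0.017,-0.014],
    [-0.02,0.019,-0.014],
  ],
  delta_rot=[
    [0,0,0],
    [0,0,0],
    [0,0,0],
    [-1.8,2.2,4.3],
    [-1.8,2.2,4.4],
    [-1.8,2.3,4.3],
    [-1.8,2.2,4.3],
    [-1.8,2.2,4.4],
    [-1.8,2.2,4.3],
    [-1.8,2.2,4.3],
    [-1.8,2.2,4.4],
    [-1.8,2.2,4.3],
    [-1.8,2.3,4.3],
    [-1.8,2.2,4.4],
    [-1.7,2.2,4.3],
    [-1.8,2.2,4.3],
    [-1.8,2.2,4.4],
    [-1.8,2.2,4.3],
    [-1.8,2.3,4.3],
    [-1.8,2.2,4.4],
  ],
  grip=[1,1,1,1,1,1,1,1,1,1,1,1,1,1,1,1,1,1,1,1],
)

```text
clock: 4.3
tool_pos: [0.5611, 0.1225, 0.3142]
eef_rot: [0.683, 0.622, 0.283, -0.259]
contact_force: [0.5, 0.0, 0.5]
opening: 1.002
finger_force: 0.0
```

Run:
```python
from h import *
q=st()
cz=cuprot(CY)[:,2];g=CUP+.1*cz
for tl in(45,60):
  Rt=tool(np.radians(tl),CY+np.pi);pre=g-.045*Rt[:,2]
  a=rows(pre+.1*cz,Rt,5,q);rows(pre,Rt,7,a)
```

```text
t 4.3 p [0.5611 0.1225 0.3142] q [ 0.36   0.728 -0.559  1.853 -0.734  0.648  0.45 ] F [0.5 0.  0.5] open 1.002 0.0
tool z [ 0.065  0.705 -0.706] y [ 0.996 -0.092 -0.001] grasp [0.564  0.1543 0.2824]
5 T [[-0.012,0,0.02],[-0.013,0,0.02],[-0.012,0,0.02],[-0.013,-0.001,0.02],[-0.012,0,0.02]] 
  R [[0,0,0],[0,0,-0.1],[0.1,0,0],[0,-0.1,0],[0,0,-0.1]]
7 T [[0.004,0,0.014],[0.003,0,0.014],[0.004,0,0.014],[0.004,0,0.013],[0.003,0,0.014],[0.004,0,0.014],[0.004,0,0.014]] 
  R [[0,0,0],[0,0,0],[0,0,0],[0,0,0],[0,0,0],[0,0,0],[0,0,0]]
5 T [[-0.015,0,0.02],[-0.016,0,0.02],[-0.017,0,0.019],[-0.017,-0.001,0.018],[-0.019,0,0.016]] 
  R [[0,3,0],[0,3,-0.1],[0.1,3,0],[0,2.9,0],[0,3,-0.1]]
7 T [[0,0,0.014],[0,0,0.015],[0,0,0.014],[0,0,0.014],[0,0,0.015],[0,0,0.014],[0,0,0.014]] 
  R [[0,0,0],[0,0,0],[0,0,0],[0,0,0],[0,0,0],[0,0,0],[0,0,0]]
```

>>> play_rows(
  translation=[
    [-0.012,0,0.02],
    [-0.013,0,0.02],
    [-0.012,0,0.02],
    [-0.013,-0.001,0.02],
    [-0.012,0,0.02],
    [0.004,0,0.014],
    [0.003,0,0.014],
    [0.004,0,0.014],
    [0.004,0,0.013],
    [0.003,0,0.014],
    [0.004,0,0.014],
    [0.004,0,0.014],
  ],
  delta_rot=[
    [0,0,0],
    [0,0,0],
    [0,0,0],
    [0,0,0],
    [0,0,0],
    [0,0,0],
    [0,0,0],
    [0,0,0],
    [0,0,0],
    [0,0,0],
    [0,0,0],
    [0,0,0],
  ],
  grip=[1,1,1,1,1,1,1,1,1,1,1,1],
)

```text
clock: 5.8
tool_pos: [0.5693, 0.2383, 0.1492]
eef_rot: [0.682, 0.623, 0.282, -0.259]
contact_force: [-0.6, 0.2, 0.3]
opening: 0.998
finger_force: 0.0
```

Run:
```python
from h import *
from plant import r
q=st();cz=cuprot(CY)[:,2];print("want",CUP+.1*cz)
im={n:r.snapshot(n) for n in("scene","top")};o=[]
for n in im:
    u,v=proj(n,CUP+.08*cz)[0].astype(int);o.append(cv2.resize(im[n][v-40:v+40,u-40:u+40],(400,400),interpolation=cv2.INTER_CUBIC))
cv2.imwrite("pics/g1.png",np.hstack(o))
```

```text
t 5.8 p [0.5693 0.2383 0.1492] q [ 0.23   1.071 -0.725  1.887 -0.849  0.193  0.625] F [-0.6  0.2  0.3] open 0.998 0.0
tool z [ 0.063  0.705 -0.707] y [ 0.996 -0.089 -0.001] grasp [0.5721 0.27   0.1173]
want [0.57330153 0.26744031 0.1173    ]
```

View pics/g1.png

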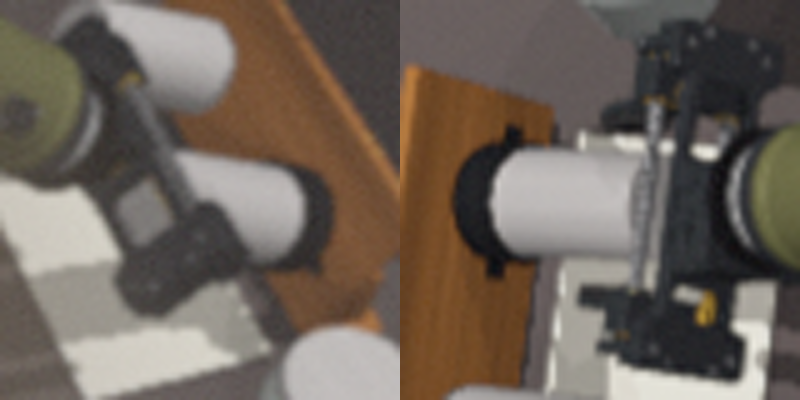

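>>> play_rows(
  translation=[
    [0,0,0],
    [0,0,0],
    [0,0,0],
    [0,0,0],
    [0,0,0],
    [0,0,0],
  ],
  delta_rot=[
    [0,0,0],
    [0,0,0],
    [0,0,0],
    [0,0,0],
    [0,0,0],
    [0,0,0],
  ],
  grip=[-1,-1,-1,-1,-1,-1],
  squeeze=30,
)

```text
clock: 6.65
tool_pos: [0.5696, 0.2369, 0.1497]
eef_rot: [0.682, 0.623, 0.282, -0.258]
contact_force: [0.7, -4.5, 3.0]
opening: 0.704
finger_force: 30.0
```

>>> play_rows(
  translation=[
    [-0.002,0,-0.007],
    [-0.002,0,-0.007],
    [-0.003,0,-0.01],
    [-0.003,0,-0.01],
    [-0.003,0,-0.01],
    [-0.002,0,-0.01],
    [-0.003,0,-0.01],
    [-0.002,0,-0.01],
    [-0.003,0,-0.01],
    [-0.003,0,-0.01],
    [-0.003,0,-0.01],
    [-0.003,0,-0.01],
  ],
  delta_rot=[
    [0,0,0],
    [0,0,0],
    [0,0,0],
    [0,0,0],
    [0,0,0],
    [0,0,0],
    [0,0,0],
    [0,0,0],
    [0,0,0],
    [0,0,0],
    [0,0,0],
    [0,0,0],
  ],
  grip=[-1,-1,-1,-1,-1,-1,-1,-1,-1,-1,-1,-1],
)

```text
clock: 8.15
tool_pos: [0.56, 0.134, 0.2079]
eef_rot: [0.682, 0.623, 0.282, -0.259]
contact_force: [1.2, -0.1, -2.4]
opening: 0.707
finger_force: 30.0
```

Run:
```python
from h import *
from plant import r
q=st()
g=q[0]+.045*q[1][:,2]
# cup pose est: axis 60deg... cup z in tool frame
M=cuprot(CY);print("cupz in tool",q[1].T@M[:,2])
im={n:r.snapshot(n) for n in("scene","top")};o=[]
for n in im:
    u,v=proj(n,g)[0].astype(int);o.append(cv2.resize(im[n][v-40:v+40,u-40:u+40],(400,400),interpolation=cv2.INTER_CUBIC))
cv2.imwrite("pics/g2.png",np.hstack(o))
# next: raise then rotate upright at board centre
Rt=tool(np.radians(-15),CY+np.pi);gb=np.array([.498,.006,.25])
a=rows(q[0]+[0,-.04,.08],q[1],4,q)
rows(gb-.045*Rt[:,2],Rt,14,a)
```

```text
t 8.15 p [0.56   0.134  0.2079] q [ 0.371  0.926 -0.627  1.914 -0.776  0.424  0.61 ] F [ 1.2 -0.1 -2.4] open 0.707 30.0
tool z [ 0.062  0.705 -0.707] y [ 0.996 -0.089 -0.001] grasp [0.5628 0.1657 0.1761]
cupz in tool [-2.58501192e-01 -3.26377175e-04 -9.66010884e-01]
4 T [[0.007,0.001,-0.021],[0.007,0.001,-0.021],[0.007,0.001,-0.022],[0.007,0.001,-0.021]] 
  R [[0,0,0],[0,0,0],[0,0,0],[0,0,0]]
14 T [[-0.004,-0.004,-0.004],[-0.004,-0.004,-0.004],[-0.004,-0.004,-0.004],[-0.005,-0.004,-0.004],[-0.005,-0.003,-0.003],[-0.005,-0.004,-0.002],[-0.005,-0.004,-0.003],[-0.006,-0.004,-0.001],[-0.006,-0.004,-0.002],[-0.005,-0.004,-0.001],[-0.006,-0.004,-0.001],[-0.006,-0.004,0],[-0.006,-0.004,0],[-0.005,-0.003,0.001]] 
  R [[0,-4.3,0],[0,-4.3,0],[0,-4.3,0],[0,-4.2,0],[0,-4.3,0],[0,-4.3,0],[0,-4.3,0],[0,-4.3,0],[0,-4.3,0],[0,-4.3,0],[0,-4.3,0],[0,-4.2,0],[0,-4.3,0],[0,-4.3,0]]
```

View pics/g2.png

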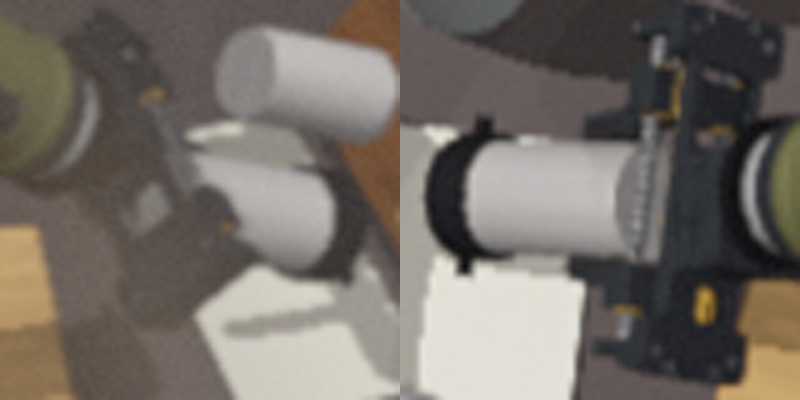

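>>> play_rows(
  translation=[
    [0.007,0.001,-0.021],
    [0.007,0.001,-0.021],
    [0.007,0.001,-0.022],
    [0.007,0.001,-0.021],
    [-0.004,-0.004,-0.004],
    [-0.004,-0.004,-0.004],
    [-0.004,-0.004,-0.004],
    [-0.005,-0.004,-0.004],
    [-0.005,-0.003,-0.003],
    [-0.005,-0.004,-0.002],
    [-0.005,-0.004,-0.003],
    [-0.006,-0.004,-0.001],
    [-0.006,-0.004,-0.002],
    [-0.005,-0.004,-0.001],
    [-0.006,-0.004,-0.001],
    [-0.006,-0.004,0],
    [-0.006,-0.004,0],
    [-0.005,-0.003,0.001],
  ],
  delta_rot=[
    [0,0,0],
    [0,0,0],
    [0,0,0],
    [0,0,0],
    [0,-4.3,0],
    [0,-4.3,0],
    [0,-4.3,0],
    [0,-4.2,0],
    [0,-4.3,0],
    [0,-4.3,0],
    [0,-4.3,0],
    [0,-4.3,0],
    [0,-4.3,0],
    [0,-4.3,0],
    [0,-4.3,0],
    [0,-4.2,0],
    [0,-4.3,0],
    [0,-4.3,0],
  ],
  grip=[-1,-1,-1,-1,-1,-1,-1,-1,-1,-1,-1,-1,-1,-1,-1,-1,-1,-1],
)

```text
clock: 10.5
tool_pos: [0.4989, 0.0195, 0.2929]
eef_rot: [0.731, 0.67, -0.097, 0.088]
contact_force: [-0.7, 0.2, -2.1]
opening: 0.709
finger_force: 30.0
```

```bash
cat >> h.py <<'E'
def upcup(p,tilt,taz,lug):
    """cup nearly upright: mouth centre p, axis tilted tilt toward azimuth taz, lug line azimuth lug"""
    M=R.from_rotvec(tilt*np.array([-np.sin(taz),np.cos(taz),0])).as_matrix()@R.from_euler('z',lug-np.pi/2).as_matrix()
    L=np.array([[x,y,z] for x in(-.0045,.0045) for y in(-.045,.045) for z in(.003,.009)])
    return [np.asarray(q)@M.T+p for q in(np.r_[circ(.031,.02),circ(.031,.125)],np.r_[circ(.0355,0),circ(.0355,.026)],L)]
E
python3 - <<'E'
from h import *
from plant import r
q=st()
g=q[0]+.045*q[1][:,2]
im={n:r.snapshot(n) for n in("scene","top")};o=[]
for n in im:
    u,v=proj(n,g-[0,0,.05])[0].astype(int);k=cv2.resize(im[n][v-40:v+40,u-40:u+40],(400,400),interpolation=cv2.INTER_CUBIC)
    m=np.max([mask(n,[x]) for x in upcup(g-[0,0,.1],0,0,np.radians(-5))],0)>.5
    c,_=cv2.findContours(m.astype(np.uint8),0,1);cv2.polylines(k,[((x-[u-40,v-40])*5+2).astype(np.int32) for x in c],True,(0,0,255));o.append(k)
cv2.imwrite("pics/g3.png",np.hstack(o))
E
```

```text
t 10.5 p [0.4989 0.0195 0.2929] q [-0.486  0.598  0.364  1.94   0.079  0.707 -0.323] F [-0.7  0.2 -2.1] open 0.709 30.0
tool z [-0.025 -0.258 -0.966] y [ 0.996 -0.087 -0.002] grasp [0.4978 0.0079 0.2495]
```

View pics/g3.png

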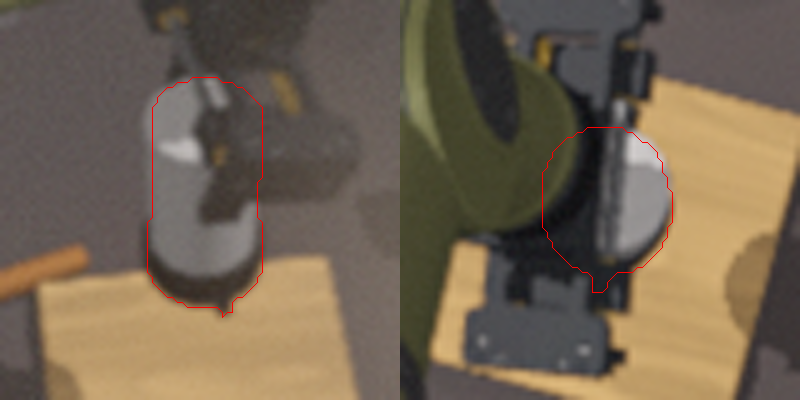

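>>> play_rows(
  translation=[
    [0.003,0,0.012],
    [0.003,0,0.012],
    [0.003,0,0.012],
    [0.003,0,0.012],
    [0.003,0,0.012],
    [0.003,0,0.012],
    [0.003,0,0.012],
    [0.003,0,0.012],
    [0.003,0,0.012],
    [0.003,0,0.012],
    [0,0,0],
  ],
  delta_rot=[
    [0,-1,0],
    [0,0,0],
    [0,0,0],
    [0,0,0],
    [0,0,0],
    [0,0,0],
    [0,0,0],
    [0,0,0],
    [0,0,0],
    [0,0,0],
    [0,0,0],
  ],
  grip=[-1,-1,-1,-1,-1,-1,-1,-1,-1,-1,-1],
)

```text
clock: 11.98
tool_pos: [0.4986, 0.0145, 0.1686]
eef_rot: [0.731, 0.669, -0.104, 0.093]
contact_force: [0.6, 0.4, -2.1]
opening: 0.704
finger_force: 30.0
```

>>> play_rows(
  translation=[
    [0.001,0,0.003],
    [0.001,0,0.003],
    [0,0,0],
  ],
  delta_rot=[
    [0,0,0],
    [0,0,0],
    [0,0,0],
  ],
  grip=[-1,-1,-1],
)

```text
clock: 12.35
tool_pos: [0.4992, 0.0149, 0.1632]
eef_rot: [0.731, 0.668, -0.103, 0.094]
contact_force: [0.7, -0.4, -2.2]
opening: 0.707
finger_force: 30.0
```

>>> play_rows(
  translation=[
    [0.001,0,0.002],
    [0,0,0.002],
    [0,0,0],
  ],
  delta_rot=[
    [0,0,0],
    [0,0,0],
    [0,0,0],
  ],
  grip=[-1,-1,-1],
)

```text
clock: 12.72
tool_pos: [0.4991, 0.0146, 0.159]
eef_rot: [0.731, 0.668, -0.103, 0.094]
contact_force: [-0.4, -0.2, -1.9]
opening: 0.706
finger_force: 30.0
```

>>> play_rows(
  translation=[
    [0,0,0.002],
    [0,0,0],
  ],
  delta_rot=[
    [0,0,0],
    [0,0,0],
  ],
  grip=[-1,-1],
)

```text
clock: 12.98
tool_pos: [0.4993, 0.0148, 0.1582]
eef_rot: [0.731, 0.669, -0.102, 0.094]
contact_force: [-1.5, 2.7, 11.0]
opening: 0.706
finger_force: 30.0
```

>>> play_rows(
  translation=[
    [0,0,0],
    [0,0,0],
    [0,0,0],
    [0,0,0],
    [0,0,-0.01],
    [0,0,-0.02],
    [0,0,-0.025],
    [0,0,-0.03],
    [0,0,-0.03],
  ],
  delta_rot=[
    [0,0,0],
    [0,0,0],
    [0,0,0],
    [0,0,0],
    [0,0,0],
    [0,0,0],
    [0,0,0],
    [0,0,0],
    [0,0,0],
  ],
  grip=[1,1,1,1,1,1,1,1,1],
)

```text
clock: 14.1
tool_pos: [0.5018, 0.046, 0.2692]
eef_rot: [0.731, 0.668, -0.103, 0.094]
contact_force: [0.2, 0.2, -0.4]
opening: 0.999
finger_force: 0.0
```

```bash
cat > fit2.py <<'E'
from h import *
from plant import r
q=st()
im={n:r.snapshot(n) for n in("scene","top")}
S={}
for n in im:
    for d in r.silhouettes(n,"grinder_cup"):
        v,u=np.nonzero(d["pixels"]);t=proj(n,[.498,.008,.08])[0]
        if np.hypot(u.mean()-t[0],v.mean()-t[1])<25: S[n]=d["pixels"];print(n,d["confidence"],len(u));break
def f(p):
    s=0
    for n in S:
        m=np.max([mask(n,[x]) for x in upcup([p[0],p[1],.014],0,0,p[2])],0);s+=1-np.minimum(m,S[n]).sum()/np.maximum(m,S[n]).sum()
    return s/len(S)
x0=np.array([.498,.006,np.radians(-5)]);sc=np.array([.006,.006,.1])
b=minimize(lambda z:f(x0+z*sc),np.zeros(3),method="Nelder-Mead",options=dict(maxiter=150,initial_simplex=np.vstack([np.zeros(3),np.eye(3)])))
p=x0+b.x*sc;print("cup",p[:2],np.degrees(p[2]),b.fun);o=[]
for n in im:
    u,v=proj(n,[p[0],p[1],.08])[0].astype(int);k=cv2.resize(im[n][v-40:v+40,u-40:u+40],(400,400),interpolation=cv2.INTER_CUBIC)
    m=np.max([mask(n,[x]) for x in upcup([p[0],p[1],.014],0,0,p[2])],0)>.5
    c,_=cv2.findContours(m.astype(np.uint8),0,1);cv2.polylines(k,[((x-[u-40,v-40])*5+2).astype(np.int32) for x in c],True,(0,0,255));o.append(k)
cv2.imwrite("pics/g4.png",np.hstack(o))
E
python3 fit2.py
```

```text
t 14.1 p [0.5018 0.046  0.2692] q [-0.541  0.65   0.372  1.94   0.068  0.676 -0.375] F [ 0.2  0.2 -0.4] open 0.999 0.0
tool z [-0.025 -0.274 -0.961] y [ 0.996 -0.089 -0.   ] grasp [0.5007 0.0337 0.2259]
scene 0.82 803
top 0.72 483
cup [ 0.49730617 -0.001433  ] -4.48597706446709 0.07463655583823037
```

View pics/g4.png

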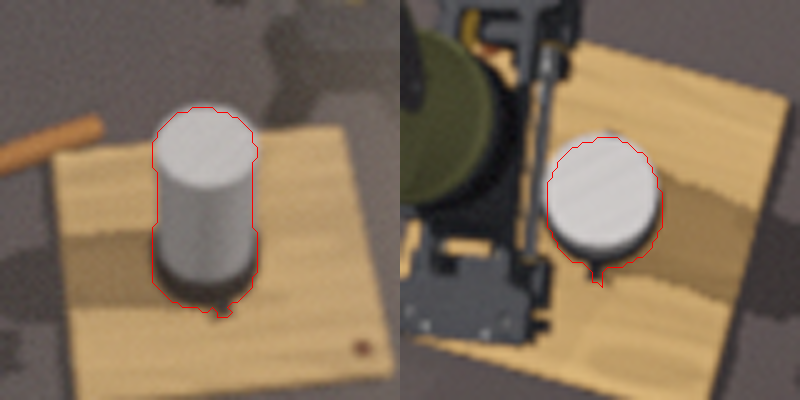

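```bash
cat >> h.py <<'E'
def down(az):
    y=np.array([np.cos(az),np.sin(az),0]);z=np.array([0,0,-1.]);return np.c_[np.cross(y,z),y,z]
E
python3 - <<'E'
from h import *
q=st();Rt=down(np.radians(-95))
a=rows(np.array([.498,0,.265]),Rt,12,q);rows(np.array([.498,0,.159]),Rt,6,a)
E
```

```text
t 14.3 p [0.5019 0.0458 0.2681] q [-0.541  0.651  0.371  1.941  0.068  0.672 -0.374] F [-0.6 -0.1 -0.4] open 0.999 0.0
tool z [-0.024 -0.274 -0.962] y [ 0.996 -0.089  0.   ] grasp [0.5009 0.0335 0.2248]
12 T [[-0.004,0,0.001],[-0.003,0,0.002],[-0.004,0.001,0.001],[-0.003,0.002,0.001],[-0.003,0.002,0.001],[-0.003,0.002,0.001],[-0.003,0.003,0],[-0.002,0.003,0.001],[-0.002,0.003,0.001],[-0.001,0.004,0],[-0.001,0.003,0.001],[-0.001,0.004,0]] 
  R [[1,1,7.4],[1.1,1.1,7.5],[1,1,7.4],[1.1,1.1,7.5],[1,1,7.4],[1.1,1,7.4],[1,1.1,7.5],[1.1,1,7.4],[1,1.1,7.5],[1,1,7.4],[1.1,1.1,7.4],[1,1,7.5]]
6 T [[0,0,0.018],[0,0,0.017],[0,0,0.018],[0,0,0.018],[0,0,0.017],[0,0,0.018]] 
  R [[0,0,0],[0,0,0],[0,0,0],[0,0,0],[0,0,0],[0,0,0]]
```

>>> play_rows(
  translation=[
    [-0.004,0,0.001],
    [-0.003,0,0.002],
    [-0.004,0.001,0.001],
    [-0.003,0.002,0.001],
    [-0.003,0.002,0.001],
    [-0.003,0.002,0.001],
    [-0.003,0.003,0],
    [-0.002,0.003,0.001],
    [-0.002,0.003,0.001],
    [-0.001,0.004,0],
    [-0.001,0.003,0.001],
    [-0.001,0.004,0],
    [0,0,0],
  ],
  delta_rot=[
    [1,1,7.4],
    [1.1,1.1,7.5],
    [1,1,7.4],
    [1.1,1.1,7.5],
    [1,1,7.4],
    [1.1,1,7.4],
    [1,1.1,7.5],
    [1.1,1,7.4],
    [1,1.1,7.5],
    [1,1,7.4],
    [1.1,1.1,7.4],
    [1,1,7.5],
    [0,0,0],
  ],
  grip=[1,1,1,1,1,1,1,1,1,1,1,1,1],
)

```text
clock: 15.92
tool_pos: [0.4968, -0.0008, 0.2637]
eef_rot: [0.999, -0.044, -0.002, 0.001]
contact_force: [0.6, 0.1, -0.1]
opening: 0.999
finger_force: 0.0
```

Run:
```python
from h import *
q=st();Rt=down(np.radians(-95))
rows(np.array([.498,0,.159]),Rt,6,q)
```

```text
t 15.925 p [ 0.4968 -0.0008  0.2637] q [-0.442  0.66   0.583  2.009 -0.589  0.648 -1.131] F [ 0.6  0.1 -0.1] open 0.999 0.0
tool z [-0.004 -0.002 -1.   ] y [-0.089 -0.996  0.002] grasp [ 0.4966 -0.0009  0.2187]
6 T [[0,0,0.017],[0.001,0,0.018],[0,-0.001,0.017],[0,0,0.018],[0,0,0.017],[0,0,0.018]] 
  R [[0,0,0],[0,0.1,0],[0.1,0,0],[0,0,-0.1],[0,0.1,0],[0,0,0]]
```

>>> play_rows(
  translation=[
    [0,0,0.017],
    [0.001,0,0.018],
    [0,0,0.017],
    [0,0,0.018],
    [0,0,0.017],
    [0,0,0.018],
    [0,0,0],
    [0,0,0],
    [0,0,0],
    [0,0,0],
    [0,0,0],
    [0,0,0],
  ],
  delta_rot=[
    [0,0.1,0],
    [0,0.1,0],
    [0.1,0,0],
    [0,0,0],
    [0,0,0],
    [0,0,0],
    [0,0,0],
    [0,0,0],
    [0,0,0],
    [0,0,0],
    [0,0,0],
    [0,0,0],
  ],
  grip=[1,1,1,1,1,1,1,-1,-1,-1,-1,-1],
  squeeze=35,
)

```text
clock: 17.42
tool_pos: [0.4992, 0.0002, 0.16]
eef_rot: [0.999, -0.044, 0.002, -0.001]
contact_force: [-0.6, 1.7, 5.0]
opening: 0.695
finger_force: 35.0
```

Run:
```python
from h import *
q=st();B=np.array([.5100,-.2560]);off=np.array([0,0.])
# lug az now -5; entry lug az = base yaw -24 +90=66 -> tool y az = -95+71=-24
Rt=down(np.radians(-24))
a=rows(q[0]+[0,0,.165],q[1],5,q)
b=rows(np.r_[B,.324],Rt,14,a)
```

```text
t 17.425 p [4.992e-01 2.000e-04 1.600e-01] q [-0.307  0.811  0.361  2.076 -0.759  0.382 -0.99 ] F [-0.6  1.7  5. ] open 0.695 35.0
tool z [ 0.003  0.001 -1.   ] y [-0.087 -0.996 -0.001] grasp [4.994e-01 2.000e-04 1.150e-01]
5 T [[0,0,-0.033],[0,0,-0.033],[0,0,-0.033],[0,0,-0.033],[0.001,0,-0.033]] 
  R [[0,0,0],[0,0,0],[0,0,0],[0,0,0],[0,0,0]]
14 T [[0.002,0.018,0],[0.001,0.018,0],[-0.001,0.019,0],[-0.002,0.018,0],[-0.004,0.018,0],[-0.006,0.017,0],[-0.007,0.017,0],[-0.009,0.016,0],[-0.01,0.015,0.001],[-0.011,0.015,0],[-0.013,0.013,0],[-0.014,0.012,0],[-0.014,0.011,0],[-0.016,0.009,0]] 
  R [[0,0,-5.1],[0,0,-5],[0,0,-5.1],[0,-0.1,-5.1],[0,0,-5.1],[0,0,-5],[0,0,-5.1],[0,0,-5.1],[0,0,-5.1],[0,0,-5],[0.1,0,-5.1],[0,-0.1,-5.1],[0,0,-5],[0,0,-5.1]]
```

>>> play_rows(
  translation=[
    [0,0,-0.033],
    [0,0,-0.033],
    [0,0,-0.033],
    [0,0,-0.033],
    [0,0,-0.033],
    [0.002,0.018,0],
    [0.001,0.018,0],
    [-0.001,0.019,0],
    [-0.002,0.018,0],
    [-0.004,0.018,0],
    [-0.006,0.017,0],
    [-0.007,0.017,0],
    [-0.009,0.016,0],
    [-0.01,0.015,0.001],
    [-0.011,0.015,0],
    [-0.013,0.013,0],
    [-0.014,0.012,0],
    [-0.014,0.011,0],
    [-0.016,0.009,0],
    [0,0,0],
  ],
  delta_rot=[
    [0,0,0],
    [0,0,0],
    [0,0,0],
    [0,0,0],
    [0,0,0],
    [0,0,-5.1],
    [0,0,-5],
    [0,0,-5.1],
    [0,-0.1,-5.1],
    [0,0,-5.1],
    [0,0,-5],
    [0,0,-5.1],
    [0,0,-5.1],
    [0,0,-5.1],
    [0,0,-5],
    [0.1,0,-5.1],
    [0,0,-5.1],
    [0,0,-5],
    [0,0,-5.1],
    [0,0,0],
  ],
  grip=[-1,-1,-1,-1,-1,-1,-1,-1,-1,-1,-1,-1,-1,-1,-1,-1,-1,-1,-1,-1],
)

```text
clock: 19.92
tool_pos: [0.5073, -0.2575, 0.3229]
eef_rot: [0.84, 0.543, -0.001, -0.001]
contact_force: [-0.2, -0.3, -2.3]
opening: 0.698
finger_force: 35.0
```

Run:
```python
from h import *
q=st();Rt=down(np.radians(-24))
a=rows(np.array([.510,-.256,.274]),Rt,4,q)
```

```text
t 19.925 p [ 0.5073 -0.2575  0.3229] q [ 0.238  0.6    0.254  1.728 -0.192  0.84   0.154] F [-0.2 -0.3 -2.3] open 0.698 35.0
tool z [-0.002  0.001 -1.   ] y [ 0.912 -0.411 -0.002] grasp [ 0.5072 -0.2575  0.2779]
4 T [[0.001,0,0.012],[0,0.001,0.012],[0.001,0,0.013],[0,0.001,0.012]] 
  R [[0,0,-0.1],[-0.1,0,0],[0,0,-0.1],[0,0,-0.1]]
```

>>> play_rows(
  translation=[
    [0.001,0,0.012],
    [0,0.001,0.012],
    [0.001,0,0.013],
    [0,0.001,0.012],
    [0,0,0],
    [0,0,0],
  ],
  delta_rot=[
    [0,0,0],
    [-0.1,0,0],
    [0,0,0],
    [0,0,0],
    [0,0,0],
    [0,0,0],
  ],
  grip=[-1,-1,-1,-1,-1,-1],
)

```text
clock: 20.68
tool_pos: [0.5111, -0.2551, 0.2746]
eef_rot: [0.839, 0.544, 0.001, 0.0]
contact_force: [0.3, 0.3, -2.0]
opening: 0.699
finger_force: 35.0
```

```bash
cat > ov.py <<'E'
import sys
from h import *
from plant import r
q=st();g=q[0]+.045*q[1][:,2];c=g-[0,0,.1]-.001*q[1][:,0]
im={n:r.snapshot(n) for n in("scene","top")};o=[]
for n in im:
    u,v=proj(n,c)[0].astype(int);h=30 if len(sys.argv)<3 else 40;s=400/2/h
    k=cv2.resize(im[n][v-h:v+h,u-h:u+h],(400,400),interpolation=cv2.INTER_CUBIC)
    T=lambda P:((P-[u-h,v-h]+.5)*s-.5).astype(np.int32)
    for x in upcup(c,0,0,np.arctan2(q[1][1,1],q[1][0,1])+np.pi/2): cv2.polylines(k,[cv2.convexHull(T(proj(n,x)))],True,(0,0,255))
    b=np.array([.510,-.256,.119]);
    for rad in(.0385,.0495):cv2.polylines(k,[T(proj(n,circ(rad,0)+b))],True,(0,255,0))
    M=R.from_euler('z',-24,degrees=True).as_matrix()
    for sg in(1,-1):cv2.polylines(k,[T(proj(n,np.array([[-.0085,sg*.038,0],[.0085,sg*.038,0],[.0085,sg*.0455,0],[-.0085,sg*.0455,0]])@M.T+b))],True,(255,0,0))
    o.append(k)
cv2.imwrite("pics/"+sys.argv[1],np.hstack(o))
E
python3 ov.py h1.png
```

```text
t 20.675 p [ 0.5111 -0.2551  0.2746] q [ 0.248  0.664  0.229  1.776 -0.214  0.725  0.171] F [ 0.3  0.3 -2. ] open 0.699 35.0
tool z [ 0.002  0.    -1.   ] y [ 0.913 -0.408  0.001] grasp [ 0.5112 -0.2551  0.2296]
```

View pics/h1.png

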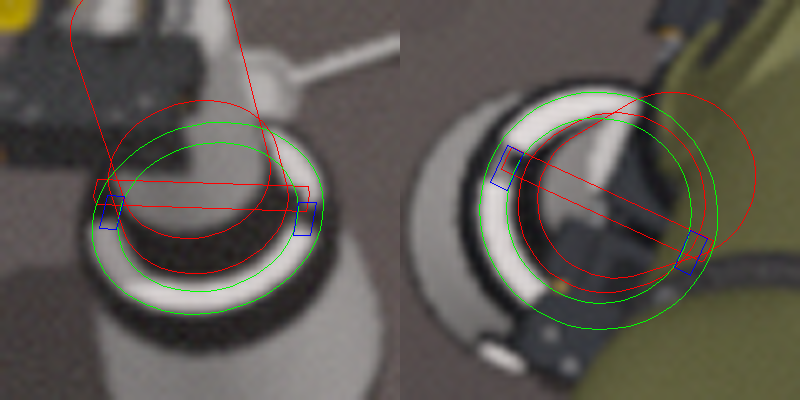

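>>> play_rows(
  translation=[
    [0,-0.001,0.004],
    [0,0,0.004],
    [0,0,0.002],
    [0,0,0.002],
    [0,0,0],
  ],
  delta_rot=[
    [0,0,0],
    [0,0,0],
    [0,0,0],
    [0,0,0],
    [0,0,0],
  ],
  grip=[-1,-1,-1,-1,-1],
)

```text
clock: 21.4
tool_pos: [0.51, -0.2545, 0.2623]
eef_rot: [0.839, 0.544, 0.001, -0.0]
contact_force: [0.1, 0.0, -2.0]
opening: 0.695
finger_force: 35.0
```

>>> play_rows(
  translation=[
    [0,0,0.002],
    [0,0,0],
  ],
  delta_rot=[
    [0,0,0],
    [0,0,0],
  ],
  grip=[-1,-1],
)

```text
clock: 21.65
tool_pos: [0.51, -0.2545, 0.2603]
eef_rot: [0.839, 0.544, 0.001, 0.0]
contact_force: [0.0, 0.4, -1.6]
opening: 0.696
finger_force: 35.0
```

>>> play_rows(
  translation=[
    [0,0,0.002],
    [0,0,0],
  ],
  delta_rot=[
    [0,0,0],
    [0,0,0],
  ],
  grip=[-1,-1],
)

```text
clock: 21.9
tool_pos: [0.51, -0.2544, 0.2583]
eef_rot: [0.839, 0.544, 0.001, -0.0]
contact_force: [-0.6, -0.5, -2.5]
opening: 0.698
finger_force: 35.0
```

>>> play_rows(
  translation=[
    [0,0,0.002],
    [0,0,0],
  ],
  delta_rot=[
    [0,0,0],
    [0,0,0],
  ],
  grip=[-1,-1],
)

```text
clock: 22.15
tool_pos: [0.51, -0.2544, 0.2563]
eef_rot: [0.839, 0.544, 0.001, -0.0]
contact_force: [1.6, 0.4, -1.3]
opening: 0.695
finger_force: 35.0
```

>>> play_rows(
  translation=[
    [0,0,0.002],
    [0,0,0],
  ],
  delta_rot=[
    [0,0,0],
    [0,0,0],
  ],
  grip=[-1,-1],
)

```text
clock: 22.4
tool_pos: [0.51, -0.2546, 0.2548]
eef_rot: [0.839, 0.544, 0.001, 0.0]
contact_force: [-1.4, 1.1, 3.4]
opening: 0.694
finger_force: 35.0
```

>>> play_rows(
  translation=[
    [0,0,0.002],
    [0,0,0.002],
    [0,0,0],
  ],
  delta_rot=[
    [0,0,0],
    [0,0,0],
    [0,0,0],
  ],
  grip=[-1,-1,-1],
)

```text
clock: 22.78
tool_pos: [0.5101, -0.2546, 0.2507]
eef_rot: [0.839, 0.544, 0.001, 0.0]
contact_force: [-2.4, 1.5, 6.1]
opening: 0.697
finger_force: 35.0
```

>>> play_rows(
  translation=[
    [0,0,0.002],
    [0,0,0.003],
    [0,0,0],
  ],
  delta_rot=[
    [0,0,0],
    [0,0,0],
    [0,0,0],
  ],
  grip=[-1,-1,-1],
)

```text
clock: 23.15
tool_pos: [0.5101, -0.2546, 0.246]
eef_rot: [0.839, 0.544, 0.001, 0.0]
contact_force: [-2.1, 1.1, 9.9]
opening: 0.701
finger_force: 35.0
```

Run:
```python
from h import *
from plant import r
st();print(r.get_state()["moment"])
```

```text
t 23.15 p [ 0.5101 -0.2546  0.246 ] q [ 0.258  0.702  0.213  1.805 -0.227  0.657  0.182] F [-2.1  1.1  9.9] open 0.701 35.0
tool z [ 0.002  0.    -1.   ] y [ 0.913 -0.407  0.001] grasp [ 0.5102 -0.2546  0.201 ]
[0.28409084 0.70071648 0.03946437]
```

>>> play_rows(
  translation=[
    [0,0,0],
    [0,0,0],
    [0,0,0],
    [0,0,0],
    [0,0,0],
    [0,0,0],
    [0,0,0],
    [0,0,0],
    [0,0,0],
  ],
  delta_rot=[
    [0,0,5],
    [0,0,5],
    [0,0,5],
    [0,0,5],
    [0,0,5],
    [0,0,5],
    [0,0,5],
    [0,0,5],
    [0,0,0],
  ],
  grip=[-1,-1,-1,-1,-1,-1,-1,-1,-1],
)

```text
clock: 24.28
tool_pos: [0.5115, -0.2557, 0.2467]
eef_rot: [0.975, 0.224, 0.002, 0.002]
contact_force: [0.3, -0.5, 8.6]
opening: 0.699
finger_force: 35.0
```

Run:
```python
from h import *
from plant import r
st();print(r.get_state()["moment"])
```

```text
t 24.275 p [ 0.5115 -0.2557  0.2467] q [ 0.143  0.731  0.417  1.809 -0.44   0.689 -0.309] F [ 0.3 -0.5  8.6] open 0.699 35.0
tool z [ 0.005 -0.003 -1.   ] y [ 0.437 -0.899  0.005] grasp [ 0.5118 -0.2558  0.2017]
[-0.1201676   0.16249892 -0.09463199]
```

>>> play_rows(
  translation=[
    [0,0,0.001],
    [0,0,0],
    [0,0,0],
    [0,0,0],
    [0,0,0],
    [0,0,0],
    [0,0,0],
    [0,0,0],
  ],
  delta_rot=[
    [0,0,5],
    [0,0,5],
    [0,0,5],
    [0,0,5],
    [0,0,5],
    [0,0,5],
    [0,0,5],
    [0,0,0],
  ],
  grip=[-1,-1,-1,-1,-1,-1,-1,-1],
)

```text
clock: 25.28
tool_pos: [0.5114, -0.2559, 0.2458]
eef_rot: [0.997, -0.079, 0.003, 0.001]
contact_force: [-0.7, -0.3, 8.1]
opening: 0.696
finger_force: 35.0
```

Run:
```python
from h import *
from plant import r
st();print(r.get_state()["moment"])
```

```text
t 25.275 p [ 0.5114 -0.2559  0.2458] q [ 0.051  0.772  0.594  1.815 -0.616  0.741 -0.748] F [-0.7 -0.3  8.1] open 0.696 35.0
tool z [ 0.005 -0.003 -1.   ] y [-0.157 -0.988  0.002] grasp [ 0.5117 -0.2561  0.2008]
[-0.1794164   0.23308769 -0.08940081]
```

>>> play_rows(
  translation=[
    [0,0,0],
    [0,0,0],
    [0,0,0],
  ],
  delta_rot=[
    [0,0,3],
    [0,0,3],
    [0,0,0],
  ],
  grip=[-1,-1,-1],
)

```text
clock: 25.65
tool_pos: [0.5114, -0.256, 0.2458]
eef_rot: [0.991, -0.131, 0.003, 0.001]
contact_force: [0.4, -0.3, 8.7]
opening: 0.695
finger_force: 35.0
```

Run:
```python
from h import *
from plant import r
st();print(r.get_state()["moment"])
```

```text
t 25.65 p [ 0.5114 -0.256   0.2458] q [ 0.037  0.781  0.624  1.816 -0.644  0.752 -0.825] F [ 0.4 -0.3  8.7] open 0.695 35.0
tool z [ 0.005 -0.003 -1.   ] y [-0.259 -0.966  0.002] grasp [ 0.5116 -0.2561  0.2008]
[-0.18215363  0.2749895   0.07785736]
```

>>> play_rows(
  translation=[
    [0,0,0],
    [0,0,0],
    [0,0,0],
  ],
  delta_rot=[
    [0,0,2],
    [0,0,2],
    [0,0,0],
  ],
  grip=[-1,-1,-1],
)

```text
clock: 26.02
tool_pos: [0.5113, -0.256, 0.2458]
eef_rot: [0.986, -0.165, 0.003, 0.001]
contact_force: [0.3, -0.8, 9.3]
opening: 0.695
finger_force: 35.0
```

Run:
```python
from h import *
from plant import r
st();print(r.get_state()["moment"])
```

```text
t 26.025 p [ 0.5113 -0.256   0.2458] q [ 0.027  0.786  0.644  1.816 -0.663  0.761 -0.876] F [ 0.3 -0.8  9.3] open 0.695 35.0
tool z [ 0.005 -0.003 -1.   ] y [-0.326 -0.945  0.002] grasp [ 0.5116 -0.2562  0.2008]
[-0.2078754   0.25459793  0.01835612]
```

>>> play_rows(
  translation=[
    [0,0,0],
    [0,0,0],
    [0,0,0],
  ],
  delta_rot=[
    [0,0,2],
    [0,0,1],
    [0,0,0],
  ],
  grip=[-1,-1,-1],
)

```text
clock: 26.4
tool_pos: [0.5112, -0.2563, 0.2459]
eef_rot: [0.982, -0.19, 0.002, 0.002]
contact_force: [-0.8, -1.0, 9.3]
opening: 0.697
finger_force: 35.0
```

Run:
```python
from h import *
from plant import r
st();print(r.get_state()["moment"])
```

```text
t 26.4 p [ 0.5112 -0.2563  0.2459] q [ 0.02   0.791  0.659  1.816 -0.675  0.767 -0.914] F [-0.8 -1.   9.3] open 0.697 35.0
tool z [ 0.004 -0.004 -1.   ] y [-0.373 -0.928  0.002] grasp [ 0.5114 -0.2565  0.2009]
[-0.41316826  0.43926868  0.73618856]
```

>>> play_rows(
  translation=[
    [0,0,0],
    [0,0,0],
    [0,0,0],
  ],
  delta_rot=[
    [0,0,2],
    [0,0,1],
    [0,0,0],
  ],
  grip=[-1,-1,-1],
)

```text
clock: 26.78
tool_pos: [0.5118, -0.2564, 0.2459]
eef_rot: [0.977, -0.214, 0.003, 0.002]
contact_force: [-0.8, -3.6, 7.2]
opening: 0.696
finger_force: 35.0
```

Run:
```python
from h import *
from plant import r
st();print(r.get_state()["moment"])
```

```text
t 26.775 p [ 0.5118 -0.2564  0.2459] q [ 0.013  0.795  0.673  1.816 -0.688  0.772 -0.951] F [-0.8 -3.6  7.2] open 0.696 35.0
tool z [ 0.005 -0.005 -1.   ] y [-0.418 -0.909  0.003] grasp [ 0.512  -0.2567  0.2009]
[-0.49990879  0.21655668  1.41394366]
```

>>> play_rows(
  translation=[
    [0,0,0],
    [0,0,0],
    [0,0,0],
    [0,0,0],
    [0,0,0],
    [0,0,0],
    [0,0,0],
  ],
  delta_rot=[
    [0,0,-2],
    [0,0,-1.5],
    [0,0,0],
    [0,0,0],
    [0,0,0],
    [0,0,0],
    [0,0,0],
  ],
  grip=[-1,-1,-1,1,1,1,1],
)

```text
clock: 27.65
tool_pos: [0.51, -0.2543, 0.2442]
eef_rot: [0.982, -0.187, 0.0, -0.0]
contact_force: [-0.5, -0.1, -1.0]
opening: 1.001
finger_force: 0.0
```

>>> play_rows(
  translation=[
    [0,0,-0.01],
    [0,0,-0.02],
    [0,0,-0.03],
    [0,0,-0.03],
    [0,0,-0.03],
    [-0.02,0,-0.03],
    [-0.04,0,-0.02],
    [-0.04,0,0],
    [-0.04,0,0],
    [-0.04,0,0],
    [0,0,0],
    [0,0,0],
  ],
  delta_rot=[
    [0,0,0],
    [0,0,0],
    [0,0,0],
    [0,0,0],
    [0,0,0],
    [0,0,0],
    [0,0,0],
    [0,0,0],
    [0,0,0],
    [0,0,0],
    [0,0,0],
    [0,0,0],
  ],
  grip=[1,1,1,1,1,1,1,1,1,1,1,1],
)

```text
clock: 29.15
tool_pos: [0.3433, -0.1888, 0.4149]
eef_rot: [0.982, -0.187, 0.002, -0.0]
contact_force: [0.5, 0.2, -0.3]
opening: 1.001
finger_force: 0.0
```

Run:
```python
from h import *
from plant import r
st()
im={n:r.snapshot(n) for n in("scene","top")};o=[]
c=np.array([.5105,-.256,.104]);lug=np.radians(66-85)
for n in im:
    u,v=proj(n,c+[0,0,.04])[0].astype(int);h=40;s=5
    k=cv2.resize(im[n][v-h:v+h,u-h:u+h],(400,400),interpolation=cv2.INTER_CUBIC)
    T=lambda P:((P-[u-h,v-h]+.5)*s-.5).astype(np.int32)
    for x in upcup(c,0,0,lug)[:2]: cv2.polylines(k,[cv2.convexHull(T(proj(n,x)))],True,(0,0,255))
    o.append(k)
cv2.imwrite("pics/f1.png",np.vstack([np.hstack(o)]))
```

```text
t 29.15 p [ 0.3433 -0.1888  0.4149] q [-0.303  0.323  0.958  2.068 -0.337  0.909 -1.105] F [ 0.5  0.2 -0.3] open 1.001 0.0
tool z [ 0.003 -0.    -1.   ] y [-0.367 -0.93  -0.001] grasp [ 0.3434 -0.1888  0.3699]
```

View pics/f1.png

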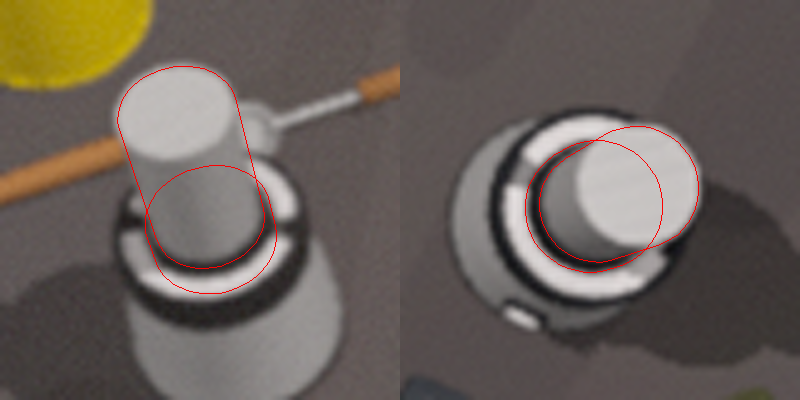

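The cup stands upright in the steel base at the model's locked height. Both gaps are empty, and the arm is clear.

```bash
python3 -c "
from plant import r
print(r.finish_job())"
```

```text
the job is handed in; nothing more can be done
None
```

The grinder cup was stood mouth-down on the board, let go and re-gripped, then turned clockwise to the stop in the motor base. It stayed locked when released, and I handed the job in at about 29 s with the arm clear.

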